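# Set the gauge arm over a jaw model and hold it at the mark

### The arm

A 7-joint arm with a two-finger parallel gripper is mounted at the origin on the work surface; the furniture and walls round the work are solid. World frame = base frame: x ahead of the robot, y to its left, z up, the work surface at z = 0. Lengths are in m, angles in rad, forces in N, time in s.
With the tool pointing down it reaches from about 0.4 to 0.875 m from the base axis. Payload 19.3 kg.
Tool frame: the origin (TCP) lies at the very end of the fingers, on their centre line; the grasp point (between the pads) lies 19 mm behind it; z points along the fingers, y is the line along which they close (so a half turn about z gives the same grasp; the last joint's range is limited). The gripper opens to 85 mm and grips with 20 to 120 N. Pads are 22 mm wide; open, the fingers measure 114 mm over their backs; the gripper's body (76 mm by 85 mm) begins 54 mm behind the grasp point. The pads swing forward as they close: fully open they stand 13 mm farther back than shut.
Start: joints at [-1.214, 0.521, -0.036, 1.599, 0.021, 1.021, -0.113], TCP at [0.259, 0.569, 0.231] pointing down, gripper open.
Joint ranges: [-2.91, 2.91], [-0.3, 2.13], [-1.5, 1.42], [0.17, 2.43], [-1.26, 4.41], [0.16, 1.93], [-2.52, 2.52]. Speed limits (rad/s): [1.89, 1.89, 2.39, 2.39, 3.01, 3.01, 3.01].

### API

Orientations are given as [roll, pitch, yaw] about the fixed x, y, z axes, in that order (R = Rz(yaw) Ry(pitch) Rx(roll)).
In Python, from workcell import monitor, optics, job_done gives the robot as it stands.
- The arm moves only by the shell command python3 -m handwheel 'ROWS' [FORCE]. ROWS is JSON, a list of rows, each an object of numbers: "dx", "dy", "dz": the shift along the tool's x, y, z in cm; "wx", "wy", "wz": the turn, a rotation vector about the tool's x, y, z in rad; "claw": the opening in per cent of the stroke, from 0 (shut) to 100 (fully open). A call has 1 to 8 rows; each row shifts and turns the commanded pose from where the row before left it, along the tool's axes as they then stand; what a row does not reach is not made up. A row lasts 1/8 s, in which the tool goes at most 62.5 mm and 10.7 degrees, less where a joint would pass 70% of its speed; a pose out of reach is approached as far as the arm can. A call with a gripper value outside its range is refused whole. The fingers move at their own pace and stop on an object; FORCE is the grip in N (left out, the last holds). Time passes only in rows, so rows that do not move let the fingers close. It gives the time, the measured TCP pose, the force, the opening and the grip force at its end, in the units of the state.
- monitor.observe(): the state, without advancing time (a new reading comes with each control period).
- optics.grab_frame(name): name is "side" or "top" or "wrist"; returns a dict with "frame" (420x560x3 uint8, blue, green, red), "fovy" (degrees; the focal length in pixels is half the picture's height over the tangent of half this angle, whatever the lens; pixels are square), "cx", "cy" (the principal point, pixels), "R" (3x3) and "t" (3): a world point X has camera coordinates R X + t. Camera axes: x right, y down, z forward; pixel columns grow to the right and rows downward; lengths in m; the calibration is good to about 2 mm. A picture is of the moment at which its call begins. There is no depth.
- job_done(): hands the job in; it is judged then, once.
Trained networks look in the newest picture that a camera, given by its name, has taken for a name from the list of things; names that differ only in an ending like _2 or _b are one class to them, and where a whole thing is asked for, a point or a joint stands for the part that bears it (a point fixed in the world has none). Each returns a list of dicts, best first, with "p" (0 to 1); they miss things now and then, are a little off and sometimes report something else, mostly with a low value. They report only what shows in the picture. A call takes as long as a camera call.
- optics.masks_of(name, camera): "region" (420x560 bool, what is visible of it) and "rect" ([left, top, width, height] in pixels, round what is visible of it).
The state is a dict: "clock": time; "qpos": joint angles; "qd": joint speeds; "joint_efforts": joint torques, N m; "position": TCP position; "tool_rot": TCP orientation; "force": force on the tool from outside, world axes, zero at the start; "moment": the same for the moment, N m; "grip_width": finger opening in m; "finger_force": force on a finger pad.
Only numpy, scipy, OpenCV 4.12 (cv2) and the standard library are available. Lean on these libraries where they do the work, as an engineer would, in place of code of your own. Each camera call takes 0.05 s, during which the arm holds its last target. There are 200 camera calls.

### The job

Set the loose jaw model, teeth up, centred on the small round pedestal of the gauge stand and let go of it. Then pinch the handle of the stand's telescoping arm so that the lock button in its side is squeezed in, draw the arm out until its pointer stands at the one long mark of the scale, and finish holding it there with the button still squeezed. The model must stay on its pedestal, and the other things on the desk are left where they are.

Things in the scene. Friction and masses are not known exactly. Their poses are not given: they have to be found in the camera images.
- model_center (a point): Centre of the loose jaw model (plaster arch of teeth on a flat base), 12 mm above its underside. 59 mm along its x (the front of the arch tapers towards +x), 64 along its y, 24 high with the teeth, 35 g; z points up. Only the flat base, the lowest 12 mm, is firm to grip. It stands teeth up on the desk, to the right of the gauge stand, near the desk's edge.
- model_grip (a point): Where to take the jaw model: 10 mm behind its centre (towards its -x) and 6 mm above its underside, midway between the two parallel sides of the base, 64 mm apart along its y. They are 18 mm long and 12 mm high; in front of them the sides taper. Grip with the fingertips almost down on the desk. Axes as model_center.
- gauge: Gauge stand, fixed: grey base plate 245 x 56 x 12 mm, sleeve on a post at its near end, pedestal at its far end. Origin on the desk; x along the arm, the way it extends (away from the robot), y left, z up. In its frame, mm: plate x -160 to 85; pedestal axis x 62, y 0; sleeve x -160 to -100, top z 111; scale strip y 11 to 31, top z 98, from the sleeve to x -8.
- pedestal_top (a point): Centre of the pedestal's flat round top, 40 mm across, 45 mm above the desk, standing free all round (33 mm above the base plate). Axes as gauge.
- handle_grip (a point): Where to pinch the arm's handle: midway between button face and opposite face, at z = 134 mm. Upright aluminium block, 20 mm along gauge x, 22 along y, z 105 to 158. Pinch from above, fingers closing along gauge y: 28 mm over the button, 24 squeezed. Keep fingertips above z = 110 mm (the arm tube is below). A thin stylus juts 43 mm ahead of its centre at z 77 to 99. Axes as gauge.
- lock_button (a joint): Round black push button, 16 mm across, in the handle's side at gauge +y (left), 6 mm proud. 0 = out, 0.005 m = fully squeezed in, 1 mm still proud. Out, its catch keeps the arm from being drawn out of its home place; squeezed in by more than 3 mm it frees the arm. It starts to move at about 6 N, is fully in at about 10 N and springs out when let go.
- gauge_arm (a joint): How far the telescoping arm is drawn out along gauge x, in m: 0 = fully in (its home, where it starts), 0.080 = end stop; the pointer is at the long mark at 0.055. Button out: the catch stops it after 2 to 4 mm. Button squeezed: it slides freely against a light spring (1.6 to 3 N) that pulls it back in as soon as it is let go.
- pointer_tip (a point): Tip of the thin dark pointer on the arm, over the scale strip, 25 mm behind the handle's centre (towards the sleeve); it moves with the arm. Axes as gauge.
- long_mark (a point): The long mark of the scale, at its inner end by the pointer's path: the only thick line (3 mm), across the strip's full width; the others are thin and short, 10 mm apart. Fixed to the stand. The pointer is on it when both have the same x in the gauge's frame. Axes as gauge.
- pumice: White screw-top pot, 69 mm across, 50 mm high, a bystander. Origin at the centre of its underside.
- tape: Roll of yellow tape, 48 mm across, 12 mm high, a bystander. Origin at the centre of its underside.
- caliper: Digital caliper, 47 x 140 x 10 mm, lying flat, a bystander. Origin at the centre of its underside.

How it is judged:
On the way, in this order (a step that is already met when the one before it is completed fails the run):
1. the jaw model stands on the pedestal, teeth up, let go (horizontal distance between model_center and pedestal_top below 0.012 m and z of model_center in the frame of pedestal_top between 0.009 and 0.015 m and angle between model_center's own z axis and vertical below 0.1 rad and contact force between the fingers and model below 0.1 N), for 0.2 s.
2. the lock button is squeezed in while the arm is still in (value of joint lock_button above 0.003 m and value of joint gauge_arm below 0.02 m), for 0.1 s.
At the end, for the whole second after the job is handed in: The fingers hold the handle with the lock button squeezed in more than 3 mm, the pointer within 3.5 mm of the long mark (arm drawn out 51.5 to 58.5 mm) all through the last second; the jaw model stands teeth up on the pedestal, within 12 mm of its centre, tilted less than 0.1 rad (value of joint gauge_arm between 0.0515 and 0.0585 m and value of joint lock_button above 0.003 m and contact force between the fingers and gauge above 2 N and horizontal distance between model_center and pedestal_top below 0.012 m and z of model_center in the frame of pedestal_top between 0.009 and 0.015 m and angle between model_center's own z axis and vertical below 0.1 rad); the arm keeps its last pose, push and grip.
It fails at once if a bystander (pot, tape or caliper) is moved more than 20 mm (distance of any of pumice, tape, caliper from where it was at the start of the episode above 0.02 m).
It also fails if it takes over 48 s, if anything falls off the work surface, if the arm or the gripper's body presses on something with over 40 N, if the wrist force passes 120 N, or if a joint passes its speed limit or range.

## Working session

There is one attempt and no reset: what is moved stays moved. The work goes in short steps, Python scripts to look and compute and a shell command to move; the robot and the scene stay as the last step left them, time stands still between calls to the robot, and variables do not carry over. Pictures are saved under pics/ and viewed, at most 10 in all, crops included, and the job is handed in when it is done.

```bash
mkdir -p pics; cat > h.py <<'E'
import numpy as np, cv2
from workcell import monitor, optics
from scipy.spatial.transform import Rotation as Ro
def f_of(d): return d["frame"].shape[0]/2/np.tan(np.radians(d["fovy"])/2)
def ray(d,u,v):
    f=f_of(d); R=np.array(d["R"]);t=np.array(d["t"])
    return -R.T@t, R.T@np.array([(u-d["cx"])/f,(v-d["cy"])/f,1])
def onz(d,u,v,z):
    o,r=ray(d,u,v); return o+r*(z-o[2])/r[2]
def proj(d,X):
    c=np.array(d["R"])@X+np.array(d["t"]);f=f_of(d); return f*c[0]/c[2]+d["cx"],f*c[1]/c[2]+d["cy"]
def tri(d1,p1,d2,p2):
    A=[];b=[]
    for d,p in((d1,p1),(d2,p2)):
        o,r=ray(d,*p); r/=np.linalg.norm(r);P=np.eye(3)-np.outer(r,r);A.append(P);b.append(P@o)
    return np.linalg.lstsq(np.vstack(A),np.hstack(b),rcond=None)[0]
E
python3 - <<'E'
from h import *
s=monitor.observe();print(s)
for c in("top","side"):
    d=optics.grab_frame(c);cv2.imwrite(f"pics/{c}0.png",d["frame"]);print(c,d["fovy"],d["cx"],d["cy"],np.round(d["R"],3).tolist(),np.round(d["t"],3))
    for n in("model_center","gauge","handle_grip","lock_button","pointer_tip","pumice","tape","caliper"):
        for m in optics.masks_of(n,c)[:2]:
            v,u=np.nonzero(m["region"]);print(n,round(m["p"],2),m["rect"],len(u),u.mean().round(1),v.mean().round(1),onz(d,u.mean(),v.mean(),.012).round(3))
E
```

```text
{'clock': 0.0, 'qpos': array([-1.21420705,  0.52197838, -0.03631801,  1.59999625,  0.0212107 ,
        1.02113585, -0.11280673]), 'qd': array([ 3.37598862e-05,  2.25182367e-03,  2.25505649e-03,  5.89508233e-04,
        4.60562531e-04,  4.35812222e-04, -4.70439270e-04]), 'joint_efforts': array([-8.79946656e-04, -9.27104044e+01,  1.97913565e+00, -3.69944322e+01,
        1.76542159e-02,  8.24582472e-03,  7.51564562e-05]), 'position': array([0.25861938, 0.5686064 , 0.23075227]), 'tool_rot': array([-3.14046420e+00,  9.60895685e-05,  2.71478396e+00]), 'force': array([ 0.08454109, -0.31751422,  0.24361407]), 'moment': array([-0.02972861,  0.00558676, -0.05731363]), 'finger_force': 0.0, 'grip_width': 0.08512896730056196}
top 43.67667058763789 281.00639094309645 204.60207016693093 [[0.009, -1.0, -0.012], [-0.997, -0.008, -0.076], [0.076, 0.012, -0.997]] [0.021 0.485 0.945]
model_center 0.61 [380.9, 199.4, 44.4, 39.4] 936 402.4 219.3 [ 0.46  -0.199  0.012]
gauge 0.68 [296.4, 144.3, 77.1, 149.1] 4269 331.6 214.5 [ 0.468 -0.068  0.012]
handle_grip 0.75 [297.2, 197.7, 44.4, 91.7] 718 323.9 239.2 
[... 341 characters left out ...]
r 0.96 [135.5, 198.9, 68.7, 46.7] 729 162.4 217.6 [0.459 0.245 0.012]
side 57.6554840827406 279.67087898214794 208.1489254148757 [[0.869, -0.495, -0.012], [-0.212, -0.35, -0.912], [0.447, 0.795, -0.409]] [-0.402  0.201  0.646]
model_center 0.65 [315.2, 287.8, 39.0, 29.0] 767 332.6 302.1 [ 0.452 -0.207  0.012]
gauge 0.75 [228.2, 198.4, 135.4, 83.3] 4117 287.3 249.3 [ 0.478 -0.007  0.012]
lock_button 0.49 [228.3, 200.0, 83.7, 34.6] 763 274.3 223.0 [0.517 0.123 0.012]
pointer_tip 0.66 [226.6, 195.1, 85.5, 44.6] 800 275.9 223.1 [0.52  0.12  0.012]
pumice 0.79 [261.8, 201.3, 22.2, 22.4] 346 273.8 211.8 [0.548 0.183 0.012]
caliper 0.77 [213.3, 205.6, 41.7, 16.5] 249 234.9 213.8 [0.453 0.226 0.012]
```

```bash
python3 - <<'E'
import cv2
t=cv2.imread("pics/top0.png")[130:310,190:440];cv2.imwrite("pics/top_c.png",cv2.resize(t,None,fx=3,fy=3,interpolation=3))
t=cv2.imread("pics/side0.png")[185:335,200:400];cv2.imwrite("pics/side_c.png",cv2.resize(t,None,fx=4,fy=4,interpolation=3))
E
```

```text
(no output)
```

View pics/top_c.png

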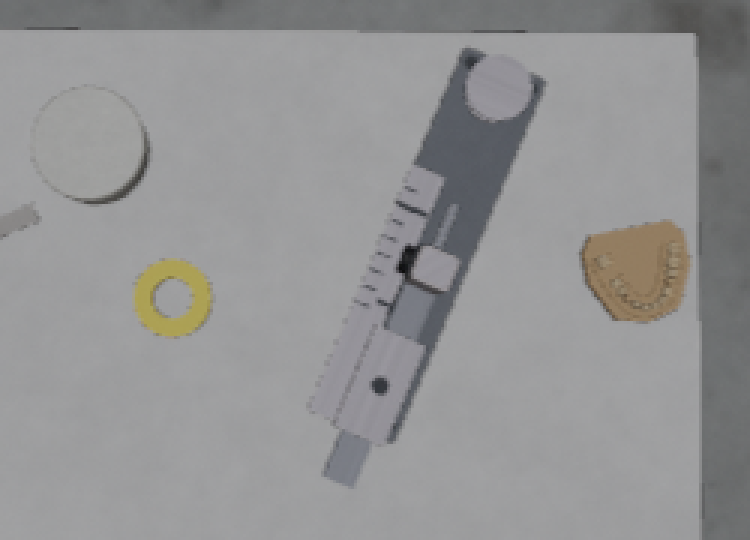

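View pics/side_c.png

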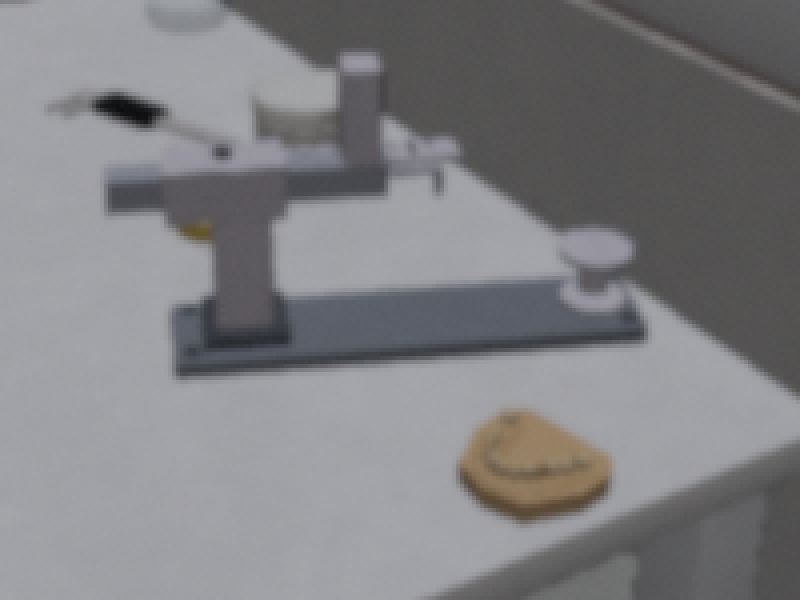

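The top view shows the stand running up and to the left, with the pedestal at about (356,159) and the handle top at about (335,219). The model is at about (402,219), with its arch front pointing down towards the robot. The side view agrees: pedestal about (349,247), handle top about (290,201).

```bash
cat > m.py <<'E'
from h import *
def model_fit(d,z=.012):
    # rectify plane at height z, segment orange, find symmetry axis
    hsv=cv2.cvtColor(d["frame"],cv2.COLOR_BGR2HSV)
    m=((hsv[...,0]>5)&(hsv[...,0]<22)&(hsv[...,1]>60)).astype(np.uint8)
    n,l,st,_=cv2.connectedComponentsWithStats(m);k=1+np.argmax(st[1:,4])
    v,u=np.nonzero(l==k)
    hull=cv2.convexHull(np.stack([u,v],1).astype(np.int32))[:,0].astype(float)
    return np.array([onz(d,a,b,z)[:2] for a,b in hull]),(u.mean(),v.mean(),len(u))
def sym(P):
    P=(P*1000).astype(np.float32);best=[]
    for a in np.arange(0,180,1.):
        c,s=np.cos(np.radians(a)),np.sin(np.radians(a))
        Q=P@np.array([[c,-s],[s,c]])
        e=Q.max(0)-Q.min(0);mid=(Q.max(0)+Q.min(0))/2
        S=np.round((Q-mid)*4+200).astype(np.int32)
        im=cv2.fillPoly(np.zeros((400,400),np.uint8),[S],1)
        best.append((int((im!=im[::-1][:]).sum()),a,e.round(1).tolist(),np.round(np.array([[c,-s],[s,c]])@mid,1).tolist()))
    best.sort(key=lambda b:b[0]);return best[:6]
E
python3 - <<'E'
from m import *
t=optics.grab_frame("top");s=optics.grab_frame("side")
p=onz(t,356,159.3,.045);print("ped",p,onz(s,349.2,247,.045),tri(t,(356,159.3),s,(349.2,247)))
h=onz(t,335.3,219.3,.158);print("hand",h,onz(s,290.2,200.7,.158),tri(t,(335.3,219.3),s,(290.2,200.7)))
d=p-h;print(np.degrees(np.arctan2(d[1],d[0])),np.hypot(d[0],d[1]))
q=lambda x,y,z:onz(t,190+x/3,130+y/3,z)
# plate right edge
a,b=q(545,85,.012),q(392,442,.012);e=a-b;print("edge",a,b,np.degrees(np.arctan2(e[1],e[0])),np.linalg.norm(e))
P,c=model_fit(t);print(c,np.round(P*1000).tolist())
for b in sym(P):print(b)
E
```

```text
ped [ 0.56540141 -0.10922412  0.045     ] [ 0.56379752 -0.11340255  0.045     ] [ 0.56624824 -0.10985135  0.04243084]
hand [ 0.45165311 -0.0618878   0.158     ] [ 0.44869851 -0.06795783  0.158     ] [ 0.45194581 -0.06223225  0.15518325]
-22.594624563331767 0.12320471746864398
edge [ 0.57287153 -0.14264379  0.012     ] [ 0.35228412 -0.04865622  0.012     ] -23.077816532414825 0.23977586709352863
(np.float64(402.08351648351646), np.float64(219.66923076923078), 910) [[463.0, -229.0], [440.0, -223.0], [437.0, -220.0], [429.0, -207.0], [429.0, -185.0], [431.0, -183.0], [447.0, -170.0], [451.0, -169.0], [456.0, -167.0], [466.0, -165.0], [471.0, -165.0], [479.0, -169.0], [481.0, -172.0], [488.0, -209.0], [488.0, -218.0], [481.0, -226.0], [464.0, -229.0]]
(1204, np.float64(11.0), [57.5, 62.9], [456.9, -198.7])
(1366, np.float64(10.0), [57.7, 63.1], [457.1, -198.5])
(1380, np.float64(12.0), [57.3, 62.8], [456.8, -198.8])
(1784, np.float64(13.0), [57.7, 63.0], [457.0, -198.9])
(2020, np.float64(9.0), [57.9, 63.3], [457.2, -198.3])
(2394, np.float64(8.0), [58.1, 63.5], [457.4, -198.2])
```

```bash
python3 -m handwheel '[{"dx":-4.4,"dy":-3.3},{"dx":-4.4,"dy":-3.3},{"dx":-4.4,"dy":-3.3},{"dx":-4.4,"dy":-3.3},{"dx":-4.4,"dy":-3.3},{"dx":-4.4,"dy":-3.3},{"dx":-4.4,"dy":-3.3},{"dx":-4.4,"dy":-3.3}]'; python3 -m handwheel '[{"dx":-2,"dy":-4.3},{"dx":-2,"dy":-4.3},{"dx":-2,"dy":-4.3},{"dx":-2,"dy":-4.3},{"dx":-2,"dy":-4.3},{"dx":-2,"dy":-4.3},{"dx":-2,"dy":-4.3},{"dx":-2,"dy":-4.3}]'; python3 -m handwheel '[{"wz":-0.155},{"wz":-0.155},{"wz":-0.155},{"wz":-0.155},{}]'
```

```text
schema error: expected keys dx, dy, dz, wx, wy, wz, claw
schema error: expected keys dx, dy, dz, wx, wy, wz, claw
schema error: expected keys dx, dy, dz, wx, wy, wz, claw
```

```bash
python3 -m handwheel '[{"dx":-4.4,"dy":-3.3,"dz":0,"wx":0,"wy":0,"wz":0,"claw":100},{"dx":-4.4,"dy":-3.3,"dz":0,"wx":0,"wy":0,"wz":0,"claw":100},{"dx":-4.4,"dy":-3.3,"dz":0,"wx":0,"wy":0,"wz":0,"claw":100},{"dx":-4.4,"dy":-3.3,"dz":0,"wx":0,"wy":0,"wz":0,"claw":100},{"dx":-4.4,"dy":-3.3,"dz":0,"wx":0,"wy":0,"wz":0,"claw":100},{"dx":-4.4,"dy":-3.3,"dz":0,"wx":0,"wy":0,"wz":0,"claw":100},{"dx":-4.4,"dy":-3.3,"dz":0,"wx":0,"wy":0,"wz":0,"claw":100},{"dx":-4.4,"dy":-3.3,"dz":0,"wx":0,"wy":0,"wz":0,"claw":100}]'; python3 -m handwheel '[{"dx":-2,"dy":-4.3,"dz":0,"wx":0,"wy":0,"wz":0,"claw":100},{"dx":-2,"dy":-4.3,"dz":0,"wx":0,"wy":0,"wz":0,"claw":100},{"dx":-2,"dy":-4.3,"dz":0,"wx":0,"wy":0,"wz":0,"claw":100},{"dx":-2,"dy":-4.3,"dz":0,"wx":0,"wy":0,"wz":0,"claw":100},{"dx":-2,"dy":-4.3,"dz":0,"wx":0,"wy":0,"wz":0,"claw":100},{"dx":-2,"dy":-4.3,"dz":0,"wx":0,"wy":0,"wz":0,"claw":100},{"dx":-2,"dy":-4.3,"dz":0,"wx":0,"wy":0,"wz":0,"claw":100},{"dx":-2,"dy":-4.3,"dz":0,"wx":0,"wy":0,"wz":0,"claw":100}]'; python3 -m handwheel '[{"dx":0,"dy":0,"dz":0,"wx":0,"wy":0,"wz":-0.155,"claw":88},{"dx":0,"dy":0,"dz":0,"wx":0,"wy":0,"wz":-0.155,"claw":88},{"dx":0,"dy":0,"dz":0,"wx":0,"wy":0,"wz":-0.155,"claw":88},{"dx":0,"dy":0,"dz":0,"wx":0,"wy":0,"wz":-0.155,"claw":88},{"dx":0,"dy":0,"dz":0,"wx":0,"wy":0,"wz":0,"claw":88}]'
```

```text
clock: 2.0
position: [0.4706, 0.1813, 0.2316]
tool_rot: [3.141, 0.0, 2.715]
force: [0.4, 0.5, 0.5]
grip_width: 0.0856
finger_force: 0.0
clock: 3.0
position: [0.473, -0.198, 0.2315]
tool_rot: [3.141, 0.0, 2.715]
force: [0.9, 0.6, 0.3]
grip_width: 0.0853
finger_force: 0.0
clock: 3.62
position: [0.4731, -0.1966, 0.2314]
tool_rot: [3.142, 0.0, -2.949]
force: [0.6, -0.0, 0.7]
grip_width: 0.0749
finger_force: 0.0
```

```bash
python3 - <<'E'
from m import *
d=optics.grab_frame("wrist");cv2.imwrite("pics/w1.png",d["frame"])
P,c=model_fit(d);print(c,np.round(P*1000).tolist())
for b in sym(P):print(b)
for b in sym(model_fit(d,.006)[0])[:2]:print(b)
E
```

```text
(np.float64(277.32694877505566), np.float64(165.00445434298442), 2245) [[464.0, -168.0], [470.0, -168.0], [472.0, -168.0], [478.0, -171.0], [479.0, -171.0], [488.0, -219.0], [485.0, -223.0], [482.0, -225.0], [480.0, -227.0], [463.0, -230.0], [459.0, -229.0], [448.0, -227.0], [439.0, -224.0], [436.0, -222.0], [433.0, -216.0], [429.0, -208.0], [428.0, -204.0], [429.0, -191.0], [430.0, -188.0], [430.0, -187.0], [440.0, -179.0], [451.0, -170.0]]
(504, np.float64(11.0), [56.2, 61.4], [456.1, -200.4])
(1078, np.float64(10.0), [56.6, 61.3], [456.3, -200.1])
(1212, np.float64(12.0), [56.6, 61.5], [456.4, -200.7])
(1864, np.float64(9.0), [57.1, 61.4], [456.4, -199.9])
(1886, np.float64(13.0), [57.1, 61.7], [456.6, -200.8])
(2432, np.float64(8.0), [57.5, 61.6], [456.6, -199.7])
(518, np.float64(11.0), [57.1, 62.4], [457.1, -200.2])
(1154, np.float64(12.0), [57.6, 62.5], [457.3, -200.5])
```

View pics/w1.png

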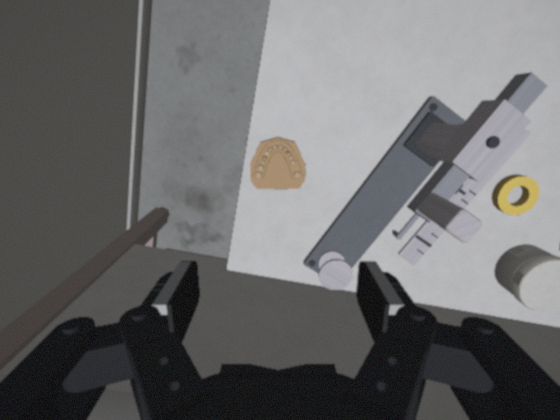

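The wrist view shows the model at (277,165), square to the tool, with its front pointing up in the image. There is also a bar at lower left, ending at about (165,210). I'll check that it isn't in the way.

```bash
python3 - <<'E'
import cv2,numpy as np
a=cv2.imread("pics/top0.png");b=cv2.imread("pics/side0.png")
cv2.imwrite("pics/both.png",cv2.resize(np.hstack([a,b]),(800,300),interpolation=cv2.INTER_AREA))
from h import *
d=optics.grab_frame("wrist")
for z in(-.7,-.3,0,.1,.2):print(z,onz(d,160,212,z).round(3),onz(d,30,310,z).round(3))
E
```

```text
-0.7 [ 0.822 -0.558 -0.7  ] [ 1.328 -1.03  -0.7  ]
-0.3 [ 0.664 -0.428 -0.3  ] [ 0.981 -0.725 -0.3  ]
0 [ 0.545 -0.332  0.   ] [ 0.721 -0.496  0.   ]
0.1 [ 0.506 -0.299  0.1  ] [ 0.634 -0.419  0.1  ]
0.2 [ 0.466 -0.267  0.2  ] [ 0.548 -0.343  0.2  ]
```

View pics/both.png

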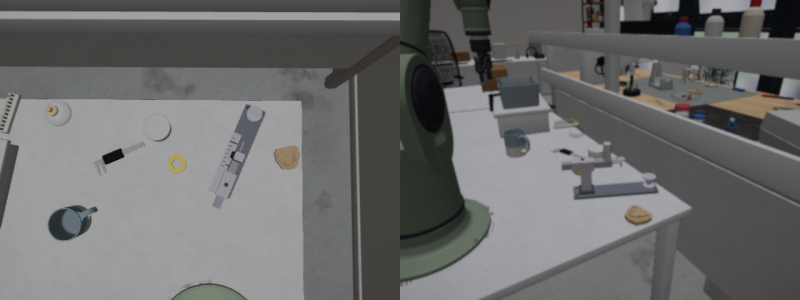

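The bar is a vertical post standing on the floor at about (0.8,-0.56), well clear of the work. Descending.

```bash
python3 -m handwheel '[{"dx":0.65,"dy":0,"dz":4.5,"wx":0,"wy":0,"wz":0,"claw":88},{"dx":0,"dy":0,"dz":4.5,"wx":0,"wy":0,"wz":0,"claw":88},{"dx":0,"dy":0,"dz":4.5,"wx":0,"wy":0,"wz":0,"claw":88},{"dx":0,"dy":0,"dz":3.5,"wx":0,"wy":0,"wz":0,"claw":88},{"dx":0,"dy":0,"dz":2,"wx":0,"wy":0,"wz":0,"claw":88},{"dx":0,"dy":0,"dz":1,"wx":0,"wy":0,"wz":0,"claw":88},{"dx":0,"dy":0,"dz":0,"wx":0,"wy":0,"wz":0,"claw":88}]'; python3 - <<'E'
from h import *
d=optics.grab_frame("wrist");cv2.imwrite("pics/w2.png",d["frame"])
E
```

```text
clock: 4.6
position: [0.4666, -0.1977, 0.0312]
tool_rot: [3.142, -0.001, -2.95]
force: [0.4, 0.1, -0.2]
grip_width: 0.0751
finger_force: 0.0
```

View pics/w2.png

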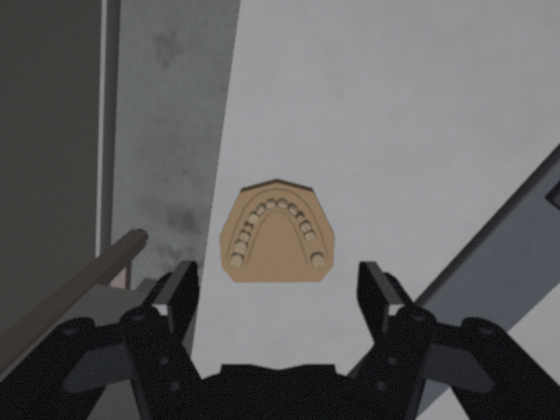

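The model sits centred between the fingertips: its sides are at 220 and 335, the fingers at 197 and 358. Lowering slowly.

```bash
python3 -m handwheel '[{"dx":0,"dy":0,"dz":1.5,"wx":0,"wy":0,"wz":0,"claw":83},{"dx":0,"dy":0,"dz":1,"wx":0,"wy":0,"wz":0,"claw":83},{"dx":0,"dy":0,"dz":0.2,"wx":0,"wy":0,"wz":0,"claw":83},{"dx":0,"dy":0,"dz":0,"wx":0,"wy":0,"wz":0,"claw":83}]'; python3 -m handwheel '[{"dx":0,"dy":0,"dz":0.2,"wx":0,"wy":0,"wz":0,"claw":83},{"dx":0,"dy":0,"dz":0,"wx":0,"wy":0,"wz":0,"claw":83}]'
```

```text
clock: 5.15
position: [0.4666, -0.1978, 0.0042]
tool_rot: [3.141, -0.0, -2.949]
force: [0.2, -0.7, -0.2]
grip_width: 0.0709
finger_force: 0.0
clock: 5.4
position: [0.4667, -0.1978, 0.0024]
tool_rot: [-3.142, 0.0, -2.948]
force: [0.2, -0.6, 0.9]
grip_width: 0.071
finger_force: 0.0
```

```bash
for i in 1; do python3 -m handwheel '[{"dx":0,"dy":0,"dz":0.15,"wx":0,"wy":0,"wz":0,"claw":83},{"dx":0,"dy":0,"dz":0.15,"wx":0,"wy":0,"wz":0,"claw":83}]'; done; python3 -m handwheel '[{"dx":0,"dy":0,"dz":0.15,"wx":0,"wy":0,"wz":0,"claw":83}]'
```

```text
clock: 5.65
position: [0.4667, -0.1978, -0.0007]
tool_rot: [-3.142, 0.0, -2.948]
force: [-0.1, -0.4, -0.0]
grip_width: 0.0709
finger_force: 0.0
clock: 5.78
position: [0.4667, -0.1977, -0.0023]
tool_rot: [3.142, -0.0, -2.948]
force: [0.1, -0.8, 0.3]
grip_width: 0.0711
finger_force: 0.0
```

```bash
python3 -m handwheel '[{"dx":0,"dy":0,"dz":0.15,"wx":0,"wy":0,"wz":0,"claw":83},{"dx":0,"dy":0,"dz":0,"wx":0,"wy":0,"wz":0,"claw":83}]'; python3 -m handwheel '[{"dx":0,"dy":0,"dz":0.1,"wx":0,"wy":0,"wz":0,"claw":83},{"dx":0,"dy":0,"dz":0,"wx":0,"wy":0,"wz":0,"claw":83}]'
```

```text
clock: 6.02
position: [0.4666, -0.1977, -0.0038]
tool_rot: [3.142, -0.0, -2.948]
force: [-0.4, 0.1, -0.1]
grip_width: 0.0706
finger_force: 0.0
clock: 6.28
position: [0.4667, -0.1978, -0.0047]
tool_rot: [-3.142, -0.0, -2.948]
force: [-1.6, -0.1, -0.3]
grip_width: 0.0707
finger_force: 0.0
```

```bash
python3 -m handwheel '[{"dx":0,"dy":0,"dz":0,"wx":0,"wy":0,"wz":0,"claw":60},{"dx":0,"dy":0,"dz":0,"wx":0,"wy":0,"wz":0,"claw":60},{"dx":0,"dy":0,"dz":0,"wx":0,"wy":0,"wz":0,"claw":60},{"dx":0,"dy":0,"dz":0,"wx":0,"wy":0,"wz":0,"claw":60}]' 30
```

```text
clock: 6.78
position: [0.4667, -0.1977, -0.0045]
tool_rot: [-3.142, 0.0, -2.948]
force: [-1.5, 1.9, 4.8]
grip_width: 0.0624
finger_force: 31.9
```

```bash
python3 -m handwheel '[{"dx":0,"dy":0,"dz":-1,"wx":0,"wy":0,"wz":0,"claw":60},{"dx":0,"dy":0,"dz":-3,"wx":0,"wy":0,"wz":0,"claw":60},{"dx":0,"dy":0,"dz":-4,"wx":0,"wy":0,"wz":0,"claw":60},{"dx":0,"dy":0,"dz":-3,"wx":0,"wy":0,"wz":0,"claw":60},{"dx":0,"dy":0,"dz":0,"wx":0,"wy":0,"wz":0,"claw":60}]';python3 -m handwheel '[{"dx":-2,"dy":1,"dz":0,"wx":0,"wy":0,"wz":0,"claw":60},{"dx":-2.5,"dy":1.3,"dz":0,"wx":0,"wy":0,"wz":0,"claw":60},{"dx":-2.5,"dy":1.3,"dz":0,"wx":0,"wy":0,"wz":0,"claw":60},{"dx":-2.7,"dy":1.3,"dz":0,"wx":0,"wy":0,"wz":0,"claw":60},{"dx":-2.5,"dy":1.25,"dz":0,"wx":0,"wy":0,"wz":0,"claw":60},{"dx":0,"dy":0,"dz":0,"wx":0,"wy":0,"wz":0.12,"claw":60},{"dx":0,"dy":0,"dz":0,"wx":0,"wy":0,"wz":0.12,"claw":60},{"dx":0,"dy":0,"dz":0,"wx":0,"wy":0,"wz":0.12,"claw":60}]'
python3 -m handwheel '[{"dx":0,"dy":0,"dz":0,"wx":0,"wy":0,"wz":0.12,"claw":60},{"dx":0,"dy":0,"dz":0,"wx":0,"wy":0,"wz":0.115,"claw":60},{"dx":0,"dy":0,"dz":0,"wx":0,"wy":0,"wz":0,"claw":60}]'
python3 - <<'E'
from h import *
a=[]
for c in("side","wrist"):
    d=optics.grab_frame(c);a.append(d["frame"])
a[0]=cv2.resize(a[0][150:300,250:450],(560,420),interpolation=cv2.INTER_CUBIC)
cv2.imwrite("pics/b3.png",cv2.resize(np.hstack(a),(800,300),interpolation=cv2.INTER_AREA))
E
```

```text
clock: 7.4
position: [0.4678, -0.1981, 0.1078]
tool_rot: [-3.14, 0.004, -2.949]
force: [-0.7, 0.2, -0.9]
grip_width: 0.0625
finger_force: 33.6
clock: 8.4
position: [0.5748, -0.1129, 0.1043]
tool_rot: [3.142, -0.001, 2.972]
force: [0.1, 0.2, -0.1]
grip_width: 0.0624
finger_force: 33.6
clock: 8.78
position: [0.5747, -0.113, 0.1045]
tool_rot: [-3.141, -0.001, 2.741]
force: [0.8, 0.3, -1.0]
grip_width: 0.0624
finger_force: 33.6
```

View pics/b3.png

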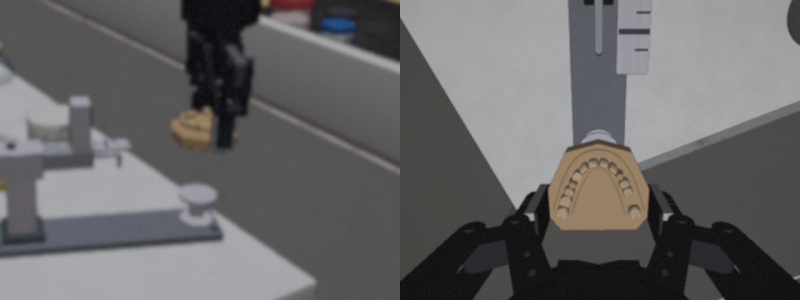

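The model is held level, teeth up, and lines up with the stand's axis, with the pedestal just showing ahead of it. Lowering.

```bash
python3 -m handwheel '[{"dx":0,"dy":0.05,"dz":2.5,"wx":0,"wy":0,"wz":0,"claw":60},{"dx":0,"dy":0,"dz":2.2,"wx":0,"wy":0,"wz":0,"claw":60},{"dx":0,"dy":0,"dz":1,"wx":0,"wy":0,"wz":0,"claw":60},{"dx":0,"dy":0,"dz":0.4,"wx":0,"wy":0,"wz":0,"claw":60},{"dx":0,"dy":0,"dz":0,"wx":0,"wy":0,"wz":0,"claw":60}]';python3 -m handwheel '[{"dx":0,"dy":0,"dz":0.15,"wx":0,"wy":0,"wz":0,"claw":60},{"dx":0,"dy":0,"dz":0,"wx":0,"wy":0,"wz":0,"claw":60}]'
python3 - <<'E'
from m import *
t=optics.grab_frame("top");cv2.imwrite("pics/top4.png",t["frame"])
s=optics.grab_frame("side")
cv2.imwrite("pics/b4.png",cv2.resize(np.hstack([t["frame"][110:260,280:420],s["frame"][180:330,280:420]]),None,fx=2.8,fy=2.8,interpolation=cv2.INTER_CUBIC))
E
```

```text
clock: 9.5
position: [0.575, -0.1136, 0.0446]
tool_rot: [3.141, 0.0, 2.74]
force: [-0.2, -0.9, -0.4]
grip_width: 0.0627
finger_force: 33.6
clock: 9.75
position: [0.575, -0.1135, 0.0431]
tool_rot: [3.141, 0.001, 2.74]
force: [-1.1, -0.1, -1.5]
grip_width: 0.0627
finger_force: 33.6
```

View pics/b4.png

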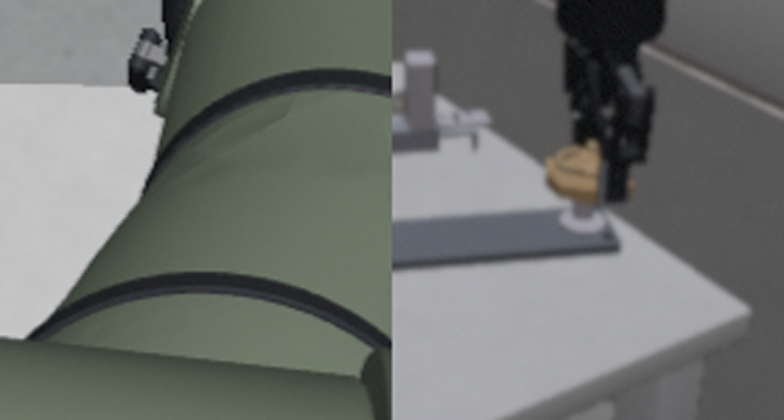

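The arm hides the top view. The side view shows the model just above the pedestal, centred over the stem.

```bash
python3 -m handwheel '[{"dx":0,"dy":0,"dz":0.15,"wx":0,"wy":0,"wz":0,"claw":60},{"dx":0,"dy":0,"dz":0,"wx":0,"wy":0,"wz":0,"claw":60}]';python3 -m handwheel '[{"dx":0,"dy":0,"dz":0.1,"wx":0,"wy":0,"wz":0,"claw":60},{"dx":0,"dy":0,"dz":0,"wx":0,"wy":0,"wz":0,"claw":60}]'
```

```text
clock: 10.1
position: [0.5747, -0.1135, 0.0412]
tool_rot: [-3.142, -0.0, 2.74]
force: [-0.4, -0.7, -0.1]
grip_width: 0.0625
finger_force: 33.6
clock: 10.35
position: [0.5749, -0.1135, 0.0405]
tool_rot: [3.142, 0.0, 2.74]
force: [-0.9, 1.8, 6.2]
grip_width: 0.0625
finger_force: 34.3
```

Contact at 6 N. Letting go and rising straight up.

```bash
python3 -m handwheel '[{"dx":0,"dy":0,"dz":0,"wx":0,"wy":0,"wz":0,"claw":85},{"dx":0,"dy":0,"dz":0,"wx":0,"wy":0,"wz":0,"claw":95},{"dx":0,"dy":0,"dz":0,"wx":0,"wy":0,"wz":0,"claw":95},{"dx":0,"dy":0,"dz":0,"wx":0,"wy":0,"wz":0,"claw":95},{"dx":0,"dy":0,"dz":-1,"wx":0,"wy":0,"wz":0,"claw":95},{"dx":0,"dy":0,"dz":-3,"wx":0,"wy":0,"wz":0,"claw":95},{"dx":0,"dy":0,"dz":-6,"wx":0,"wy":0,"wz":0,"claw":95},{"dx":0,"dy":0,"dz":-6,"wx":0,"wy":0,"wz":0,"claw":95}]'
python3 -m handwheel '[{"dx":0,"dy":0,"dz":-2,"wx":0,"wy":0,"wz":0,"claw":95},{"dx":0,"dy":0,"dz":0,"wx":0,"wy":0,"wz":0,"claw":60}]'
python3 - <<'E'
from m import *
d=optics.grab_frame("wrist");s=optics.grab_frame("side")
P,c=model_fit(d,.057)
for b in sym(P)[:2]:print(b)
for n in("handle_grip","pointer_tip","lock_button"):
    for m in optics.masks_of(n,"wrist")[:2]:print(n,m["p"],m["rect"])
a=[cv2.resize(s["frame"][180:285,250:390],(560,420),interpolation=cv2.INTER_CUBIC),d["frame"]]
cv2.imwrite("pics/w5.png",d["frame"]);cv2.imwrite("pics/b5.png",cv2.resize(np.hstack(a),(800,300),interpolation=cv2.INTER_AREA))
import pickle;pickle.dump(d,open("w5.pkl","wb"))
E
```

```text
clock: 11.35
position: [0.5745, -0.1136, 0.2027]
tool_rot: [-3.141, -0.0, 2.74]
force: [0.8, 0.0, 0.6]
grip_width: 0.0808
finger_force: 0.0
clock: 11.6
position: [0.5755, -0.1136, 0.2224]
tool_rot: [3.14, 0.003, 2.74]
force: [-0.1, 0.5, -1.4]
grip_width: 0.0654
finger_force: 0.0
(478, np.float64(157.0), [57.2, 61.8], [564.7, -109.4])
(820, np.float64(158.0), [57.6, 61.6], [564.8, -109.7])
handle_grip 0.98 [254.7, 0.0, 52.3, 89.9]
handle_grip 0.62 [296.6, 2.7, 9.7, 28.8]
pointer_tip 0.68 [259.1, 0.0, 46.1, 89.3]
pointer_tip 0.22 [450.7, 0.0, 100.5, 80.3]
lock_button 0.55 [297.0, 0.5, 10.5, 30.0]
lock_button 0.43 [247.2, 0.0, 70.6, 160.9]
```

View pics/b5.png

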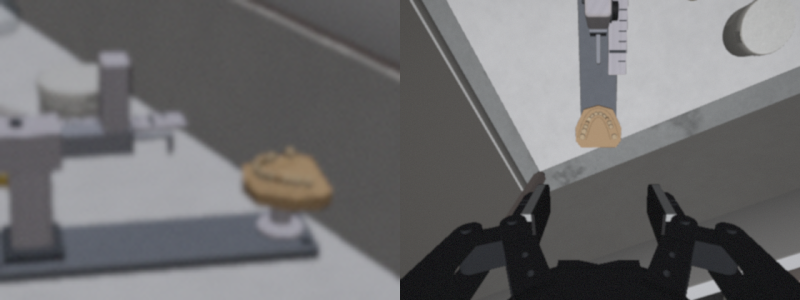

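The model stands level and centred on the pedestal, at (0.565,-0.109), and is let go. Now moving over the handle.

```bash
python3 -m handwheel '[{"dx":2.5,"dy":0.05,"dz":0,"wx":0,"wy":0,"wz":0,"claw":65},{"dx":3,"dy":0.05,"dz":0,"wx":0,"wy":0,"wz":0,"claw":65},{"dx":3,"dy":0.05,"dz":0,"wx":0,"wy":0,"wz":0,"claw":65},{"dx":3,"dy":0.05,"dz":0,"wx":0,"wy":0,"wz":0,"claw":65},{"dx":1.85,"dy":0,"dz":0,"wx":0,"wy":0,"wz":0,"claw":65},{"dx":0,"dy":0,"dz":2,"wx":0,"wy":0,"wz":0,"claw":65},{"dx":0,"dy":0,"dz":1.5,"wx":0,"wy":0,"wz":0,"claw":65},{"dx":0,"dy":0,"dz":0,"wx":0,"wy":0,"wz":0,"claw":65}]'
python3 - <<'E'
from h import *
d=optics.grab_frame("wrist");cv2.imwrite("pics/w6.png",d["frame"])
p=monitor.observe()["position"]
g=lambda x,y,z:np.array([.452+.9205*x+.391*y,-.0622-.391*x+.9205*y,z])
print([np.round(proj(d,g(x,y,.158)),0).tolist() for x,y in((-.01,-.011),(.01,-.011),(.01,.011),(-.01,.011))])
E
```

```text
clock: 12.85
position: [0.452, -0.0595, 0.1843]
tool_rot: [-3.14, -0.002, 2.74]
force: [-0.0, 0.5, 0.0]
grip_width: 0.0553
finger_force: 0.0
[[254.0, 233.0], [255.0, 265.0], [292.0, 265.0], [293.0, 233.0]]
```

View pics/w6.png

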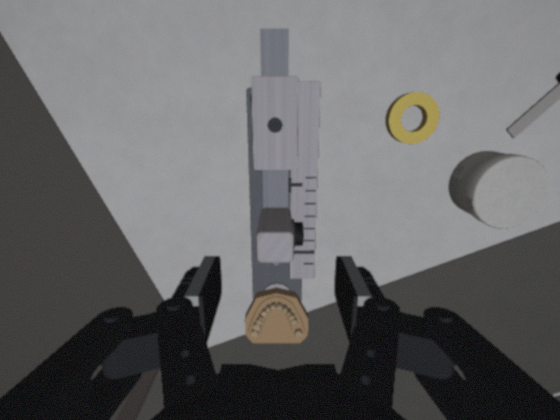

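The handle top spans u 258–294 and v 232–261, with the button on its right, nearly centred between the fingers. A 1.5 mm shift to the right fixes that. Lowering and pinching.

```bash
python3 -m handwheel '[{"dx":0,"dy":0.15,"dz":2,"wx":0,"wy":0,"wz":0,"claw":60},{"dx":0,"dy":0,"dz":2.5,"wx":0,"wy":0,"wz":0,"claw":60},{"dx":0,"dy":0,"dz":1.7,"wx":0,"wy":0,"wz":0,"claw":60},{"dx":0,"dy":0,"dz":0.6,"wx":0,"wy":0,"wz":0,"claw":60},{"dx":0,"dy":0,"dz":0,"wx":0,"wy":0,"wz":0,"claw":60}]'
python3 -m handwheel '[{"dx":0,"dy":0,"dz":0,"wx":0,"wy":0,"wz":0,"claw":40},{"dx":0,"dy":0,"dz":0,"wx":0,"wy":0,"wz":0,"claw":25},{"dx":0,"dy":0,"dz":0,"wx":0,"wy":0,"wz":0,"claw":10},{"dx":0,"dy":0,"dz":0,"wx":0,"wy":0,"wz":0,"claw":10},{"dx":0,"dy":0,"dz":0,"wx":0,"wy":0,"wz":0,"claw":10},{"dx":0,"dy":0,"dz":0,"wx":0,"wy":0,"wz":0,"claw":10}]' 40
```

```text
clock: 13.52
position: [0.4535, -0.0582, 0.1176]
tool_rot: [-3.142, 0.0, 2.74]
force: [-0.5, 0.4, 0.3]
grip_width: 0.0512
finger_force: 0.0
clock: 14.28
position: [0.4528, -0.0606, 0.1183]
tool_rot: [-3.14, 0.001, 2.737]
force: [-10.8, -19.1, 21.4]
grip_width: 0.0233
finger_force: 40.8
```

```bash
python3 -m handwheel '[{"dx":0,"dy":-0.2,"dz":-0.08,"wx":0,"wy":0,"wz":0,"claw":10},{"dx":0,"dy":0,"dz":0,"wx":0,"wy":0,"wz":0,"claw":10},{"dx":0,"dy":0,"dz":0,"wx":0,"wy":0,"wz":0,"claw":10}]'
```

```text
clock: 14.65
position: [0.4526, -0.0607, 0.1185]
tool_rot: [-3.141, 0.001, 2.739]
force: [-1.4, -8.2, -0.6]
grip_width: 0.023
finger_force: 43.8
```

The button is squeezed (23 mm over the pinch) and the side load is relieved. Drawing the arm out 55 mm.

```bash
python3 -m handwheel '[{"dx":-0.5,"dy":0,"dz":0,"wx":0,"wy":0,"wz":0,"claw":10},{"dx":-1,"dy":0,"dz":0,"wx":0,"wy":0,"wz":0,"claw":10},{"dx":-1,"dy":0,"dz":0,"wx":0,"wy":0,"wz":0,"claw":10},{"dx":-1,"dy":0,"dz":0,"wx":0,"wy":0,"wz":0,"claw":10},{"dx":-1,"dy":0,"dz":0,"wx":0,"wy":0,"wz":0,"claw":10},{"dx":-0.7,"dy":0,"dz":0,"wx":0,"wy":0,"wz":0,"claw":10},{"dx":-0.3,"dy":0,"dz":0,"wx":0,"wy":0,"wz":0,"claw":10},{"dx":0,"dy":0,"dz":0,"wx":0,"wy":0,"wz":0,"claw":10}]'
python3 - <<'E'
from h import *
p=monitor.observe()["position"];print(np.linalg.norm((p-[.4526,-.0607,.1185])[:2]))
d=optics.grab_frame("wrist");s=optics.grab_frame("side")
for m in optics.masks_of("pointer_tip","wrist")[:2]:print(m["p"],m["rect"])
cv2.imwrite("pics/b7.png",np.hstack([cv2.resize(d["frame"][150:350,210:350],None,fx=3,fy=3,interpolation=cv2.INTER_CUBIC),cv2.resize(s["frame"][170:290,270:360],(380,600)[0:2],interpolation=cv2.INTER_CUBIC)]))
E
```

```text
clock: 15.65
position: [0.503, -0.0819, 0.1185]
tool_rot: [-3.141, -0.0, 2.739]
force: [-4.2, -4.2, 3.3]
grip_width: 0.0233
finger_force: 43.6
0.05468967327399661
0.76 [249.2, 71.1, 63.6, 267.6]
```

View pics/b7.png

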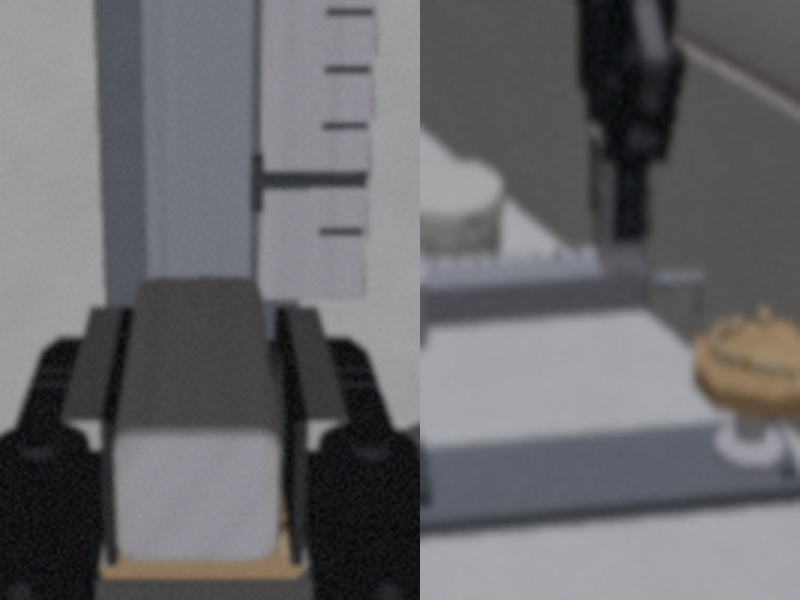

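The pointer (centre about v 182) sits on the thick mark (v 179), which matches the 54.7 mm of travel. The model is still on its pedestal.

```bash
python3 -c "
from workcell import monitor,job_done
s=monitor.observe();print(s['position'],s['finger_force'],s['clock']);print(job_done())"
```

```text
[ 0.50283587 -0.08183054  0.11849182] 43.582284450531006 15.8
the job is handed in; nothing more can be done
None
```

The job is handed in at 15.8 s (no verdict came back): the model stands teeth up and centred on the pedestal, and the gripper holds the handle with the button squeezed and the pointer on the long mark, about 54.7 mm drawn out.

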